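Stroke the spice caddy's lids shut

TASK

The five little lids of the spice caddy stand ajar. Run a fingertip lightly along the top of the row in one continuous pass, starting at the end of the caddy where a lid has its hinge (the low end of the first sloping lid) and going the way the lids rise, so that they are shut one after the other and all lie flat; do not take the finger away from the row between the first lid and the last. Do not lift or shift the caddy, and leave everything round it where it stands.

Things in the scene. Friction and masses are not known exactly. Their poses are not given: they have to be found in the camera images.
- caddy: Loose wooden spice caddy (about 1.5 kg, on grippy rubber feet), 228 mm long (its x), 50 wide (y), 50 high, with five steel lids in a row, 44 mm apart, lid 1 at the -x end. Origin: centre of underside; z up. Each lid is 42 mm long, 47 wide, 4 thick (bevelled at the hinge), hinged on its -x edge, so ajar it slopes up towards +x; a thumb tab juts 8 mm beyond the +y side. Shut lids form a flat top 54 mm above the table.
- row_start (a point): Point over the hinge of lid 1 (caddy x = -110 mm), on the middle line of the row, 54 mm above the table: the level of the upper faces of shut lids.
- row_end (a point): Point at the free edge of lid 5 (caddy x = +110 mm), on the middle line, same level of 54 mm. The lids rise in the direction from row_start to row_end.
- lid1 (a joint): Angle (rad) of lid 1 counted from the row_start end; its hinge is at caddy x = -110 mm, z = 50 mm. 0 = shut flat, larger = further open (stop at 1.2); starts ajar at 0.26 to 0.42, free edge 10 to 18 mm above its shut level. A stiff little hinge (about 0.01 Nm) that stays where it is left, open or shut: a fingertip moving level at 1 to 4 mm above the shut level from row_start to row_end closes it with a few newtons; lower than that it drags the caddy along.
- lid2 (a joint): Angle (rad) of lid 2 counted from the row_start end; its hinge is at caddy x = -66 mm, z = 50 mm. 0 = shut flat, larger = further open (stop at 1.2); starts ajar at 0.26 to 0.42, free edge 10 to 18 mm above its shut level. A stiff little hinge (about 0.01 Nm) that stays where it is left, open or shut: a fingertip moving level at 1 to 4 mm above the shut level from row_start to row_end closes it with a few newtons; lower than that it drags the caddy along.
- lid3 (a joint): Angle (rad) of lid 3 counted from the row_start end; its hinge is at caddy x = -22 mm, z = 50 mm. 0 = shut flat, larger = further open (stop at 1.2); starts ajar at 0.26 to 0.42, free edge 10 to 18 mm above its shut level. A stiff little hinge (about 0.01 Nm) that stays where it is left, open or shut: a fingertip moving level at 1 to 4 mm above the shut level from row_start to row_end closes it with a few newtons; lower than that it drags the caddy along.
- lid4 (a joint): Angle (rad) of lid 4 counted from the row_start end; its hinge is at caddy x = 22 mm, z = 50 mm. 0 = shut flat, larger = further open (stop at 1.2); starts ajar at 0.26 to 0.42, free edge 10 to 18 mm above its shut level. A stiff little hinge (about 0.01 Nm) that stays where it is left, open or shut: a fingertip moving level at 1 to 4 mm above the shut level from row_start to row_end closes it with a few newtons; lower than that it drags the caddy along.
- lid5 (a joint): Angle (rad) of lid 5 counted from the row_start end; its hinge is at caddy x = 66 mm, z = 50 mm. 0 = shut flat, larger = further open (stop at 1.2); starts ajar at 0.26 to 0.42, free edge 10 to 18 mm above its shut level. A stiff little hinge (about 0.01 Nm) that stays where it is left, open or shut: a fingertip moving level at 1 to 4 mm above the shut level from row_start to row_end closes it with a few newtons; lower than that it drags the caddy along.
- spice_1: Bystander, loose: glass spice jar with black cap, 41 mm across, 105 mm tall; origin at the centre of its underside. Stands 65 to 110 mm from the caddy's middle line.
- mini_pumpkin_2: Bystander, loose: small orange pumpkin, 59 mm across, 48 mm tall; origin at the centre of its underside. Stands 65 to 110 mm from the caddy's middle line.
- garlic: Bystander, loose: garlic bulb, 50 mm across, 51 mm tall; origin at the centre of its underside. Stands 65 to 110 mm from the caddy's middle line.
- salt_shaker: Bystander, loose: salt shaker, 44 mm across, 90 mm tall; origin at the centre of its underside. Stands 65 to 110 mm from the caddy's middle line.
- tin_small: Bystander, loose: food tin, 75 mm across, 58 mm tall; origin at the centre of its underside.
- prep_bowl: Bystander, loose: purple bowl, 126 mm across, 61 mm tall; origin at the centre of its underside.

How it is judged:
By the outcome, as a careful person would: the job done as asked, in the order asked, and still so for the second after the job is handed in, with the robot touching nothing.
It also fails if it takes over 38 s, if anything falls off the work surface, if the arm or the gripper's body presses on something with over 40 N, if the wrist force passes 120 N, or if a joint passes its speed limit or range.

ROBOT

A 6-joint arm with a two-finger parallel gripper is mounted at the origin on a cart in front of the work surface, level with it; the furniture and walls round the work are solid. World frame = base frame: x ahead of the robot, y to its left, z up, the work surface at z = 0. Lengths are in m, angles in rad, forces in N, time in s.
With the tool pointing down it reaches from about 0.275 to 0.725 m from the base axis. Payload 15.9 kg.
Tool frame: the origin (TCP) lies at the very end of the fingers, on their centre line; the grasp point (between the pads) lies 19 mm behind it; z points along the fingers, y is the line along which they close (so a half turn about z gives the same grasp; the last joint's range is limited). The gripper opens to 85 mm and grips with 20 to 120 N. Pads are 22 mm wide; open, the fingers measure 114 mm over their backs; the gripper's body (76 mm by 85 mm) begins 54 mm behind the grasp point. The pads swing forward as they close: fully open they stand 13 mm farther back than shut.
Start: joints at [-1.136, 0.213, -0.034, 1.323, 0, 1.571], TCP at [0.211, -0.453, 0.231] pointing down, gripper open.
Joint ranges: [-2.98, 2.98], [-0.74, 1.72], [-1.14, 1.35], [-2.1, 2.04], [-1.57, 1.44], [-3.14, 3.14]. Speed limits (rad/s): [1.89, 1.89, 2.39, 2.57, 3.14, 3.14].

INTERFACE

Orientations are given as a rotation vector (axis times angle).
In Python, from station import manip gives the robot as it stands. The module is installed in compiled form; this text tells all that it offers.
- The arm moves only by the tool carry_out, never from a script. Its argument "deltas" is a list of rows, each a list of 3 entries, a list of its own where there are three numbers: the finger opening in cm, from 0 to 8.54, then the shift along the tool's x, y, z in cm, then the turn, a rotation vector about the tool's x, y, z in degrees. In form: [[fingers, [tx, ty, tz], [rx, ry, rz]], ...]. A call has 1 to 20 rows; each row shifts and turns the commanded pose from where the row before left it, along the tool's axes as they then stand; what a row does not reach is not made up. A row lasts 1/12 s, in which the tool goes at most 41.7 mm and 7.16 degrees, less where a joint would pass 70% of its speed; a pose out of reach is approached as far as the arm can. A call is refused whole if a number of a shift passes 4.17 or a number of a turn 7.16, either way. A call with a gripper value outside its range is refused whole. The fingers move at their own pace and stop on an object; the grip force is fixed at half the most. Time passes only in rows, so rows that do not move let the fingers close. It gives the time, the measured TCP pose, the force, the opening and the grip force at its end, in the units of the state.
- manip.read_state(): the state, without advancing time (a new reading comes with each control period).
- manip.capture(name): name is "scene" or "top" or "wrist"; returns a dict with "color" (420x560x3 uint8, red, green, blue), "mtx" (3x3 intrinsics, pixels), "view" (4x4, takes a point from world to camera coordinates). Camera axes: x right, y up, looking along -z (the intrinsics and any distortion apply to the point x, -y, -z); pixel columns grow to the right and rows downward; lengths in m; the calibration is good to about 2 mm. The wrist camera is an equidistant fisheye: a pixel r from the principal point sees the ray r / f radians off the axis. A picture is of the moment at which its call begins. There is no depth.
- manip.close_job(): hands the job in; it is judged then, once.
Trained networks look in a picture, given as the dict that the camera call returned (one of the last four; its "shot" number tells which), for a name from the list of things; names that differ only in an ending like _2 or _b are one class to them, and where a whole thing is asked for, a point or a joint stands for the part that bears it (a point fixed in the world has none). Each returns a list of dicts, best first, with "conf" (0 to 1); they miss things now and then, are a little off and sometimes report something else, mostly with a low value. They report only what shows in the picture. A call takes as long as a camera call.
- manip.trace(picture, target): "mask" (420x560 bool, what is visible of it) and "extent" ([left, top, right, bottom] in pixels, round what is visible of it).
The state is a dict: "t": time; "joint_pos": joint angles; "joint_velocities": joint speeds; "tau": joint torques, N m; "position": TCP position; "tcp_rot": TCP orientation; "ft_force": force on the tool from outside, world axes, zero at the start; "torque": the same for the moment, N m; "width": opening from 0.0 (shut) to 1.0 (fully open); "grip_force": force on a finger pad.
Only numpy, scipy, OpenCV 4.12 (cv2) and the standard library are available. Lean on these libraries where they do the work, as an engineer would, in place of code of your own. Each camera call takes 0.05 s, during which the arm holds its last target. There are 200 camera calls.

## Working session

There is one attempt and no reset: what is moved stays moved. The work goes in short steps, Python scripts to look and compute and a tool call to move; the robot and the scene stay as the last step left them, time stands still between calls to the robot, and variables do not carry over. Pictures are saved under pics/ and viewed, at most 10 in all, crops included, and the job is handed in when it is done.

Besides the shell and the picture viewer there is one more tool, called after "Emit:" as a command line: name --argument value ..., lists and objects as JSON in quotes. carry_out: Moves the arm, as the interface text tells. Its arguments: {"type":"object","properties":{"deltas":{"type":"array","items":{"type":"array"}}},"required":["deltas"]}

```bash
mkdir -p pics
python3 - <<'E'
from station import manip
import cv2,numpy as np
s=manip.read_state();print(s['t'],s['position'],s['tcp_rot'],s['width'])
for n in ['top','scene']:
    p=manip.capture(n);cv2.imwrite(f'pics/{n}1.png',p['color'][...,::-1])
    print(n,p['mtx'].tolist(),np.round(p['view'],4).tolist(), [k for k in p])
    for t in ['caddy','lid1','lid5','spice_1','mini_pumpkin_2','garlic','salt_shaker','tin_small','prep_bowl']:
        for r in manip.trace(p,t)[:2]: print(t,round(r['conf'],2),r['extent'],cv2.minAreaRect(np.argwhere(r['mask'])[:,::-1].astype(np.float32)))
E
```

```text
0.0 [ 0.21047722 -0.45319052  0.23082053] [-3.06661532e+00 -6.77372895e-01  3.89050909e-04] 1.0023352720330858
top [[425.727239281606, 0.0, 275.89523761326626], [0.0, 425.727239281606, 210.67172607323207], [0.0, 0.0, 1.0]] [[-0.0192, -0.9998, -0.0047, -0.0177], [0.9962, -0.0196, 0.0854, -0.5299], [-0.0855, -0.003, 0.9963, -1.101], [0.0, 0.0, 0.0, 1.0]] ['color', 'mtx', 'view', 'shot']
caddy 0.73 [245.3, 154.6, 308.5, 239.1] ((277.1153869628906, 198.576904296875), (23.02005958557129, 87.91998291015625), 33.6900634765625)
caddy 0.49 [276.9, 176.4, 297.4, 197.4] ((285.9117736816406, 184.64703369140625), (20.06533432006836, 17.66435432434082), 30.963754653930664)
lid1 0.85 [259.8, 203.0, 280.5, 225.0] ((267.69232177734375, 213.03848266601562), (19.845556259155273, 17.240827560424805), 29.74488067626953)
lid1 0.82 [285.9, 156.2, 305.7, 181.1] ((295.0, 170.0), (19.677398681640625, 16.994115829467773), 26.56505012512207)
lid5 0.85 [259.8, 203.0, 280.5, 225.0] ((267.69232177734375, 213.03848266601562), (19.845556259155273, 17.240827560424805), 29.74488067626953)
lid5 0.82 [285.9, 156.2, 305.
[... 2605 characters left out ...]
3930969238), 26.56505012512207)
salt_shaker 0.94 [298.0, 215.7, 313.8, 241.8] ((303.5, 228.0), (28.0, 15.0), 90.0)
salt_shaker 0.39 [254.7, 205.4, 273.2, 219.7] ((262.676513671875, 209.7058868408203), (12.369316101074219, 20.372989654541016), 75.96376037597656)
tin_small 0.59 [193.4, 329.6, 226.3, 377.0] ((208.97109985351562, 353.3121032714844), (44.096588134765625, 35.73344039916992), 81.25383758544922)
prep_bowl 0.66 [339.2, 134.3, 380.0, 170.4] ((357.19830322265625, 152.37069702148438), (39.26062774658203, 33.61445236206055), 23.198591232299805)
prep_bowl 0.43 [248.6, 192.9, 273.3, 207.4] ((258.51922607421875, 198.5961456298828), (11.96308422088623, 20.003847122192383), 78.69007110595703)
```

Run:
```python
import cv2,numpy as np
a=cv2.imread('pics/top1.png')[130:270,190:360];b=cv2.imread('pics/scene1.png')[160:270,190:340]
a=cv2.resize(a,None,fx=4,fy=4,interpolation=2);b=cv2.resize(b,None,fx=4,fy=4,interpolation=2)
cv2.imwrite('pics/a1.png',a);cv2.imwrite('pics/b1.png',b)
```

```text
(no output)
```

View pics/a1.png

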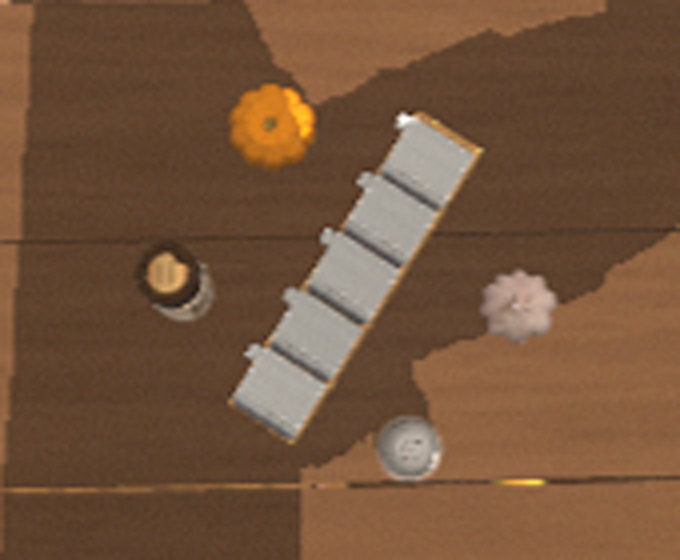

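View pics/b1.png

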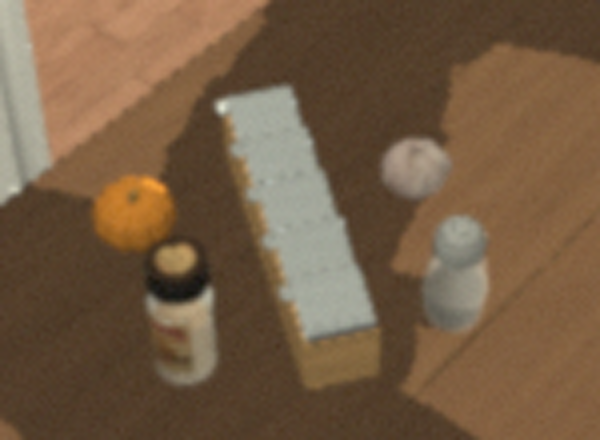

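The top picture shows the tabs on the upper-left side, at crop (405,120) to (255,350). So caddy +x points up-right: row_start is the near end at crop (260,420) and row_end is the far end at (450,130). The scene view agrees with this, and there are no obstacles on the line.

```bash
cat > h.py <<'E'
import numpy as np
from scipy.spatial.transform import Rotation as R
def proj(p,P,fish=False):
    V=np.array(p['view']);K=np.array(p['mtx']);c=np.asarray(P)@V[:3,:3].T+V[:3,3]
    x,y,z=c[:,0],-c[:,1],-c[:,2]
    if fish:
        r=np.hypot(x,y);s=np.arctan2(r,z)/r;x,y=x*s,y*s
    else: x,y=x/z,y/z
    return np.c_[K[0,0]*x+K[0,2],K[1,1]*y+K[1,2]]
def cad(q,L):
    c,s=np.cos(q[2]),np.sin(q[2]);L=np.asarray(L,float)
    return np.c_[q[0]+c*L[:,0]-s*L[:,1],q[1]+s*L[:,0]+c*L[:,1],L[:,2]]
E
python3 - <<'E'
from h import *
from station import manip
from scipy.optimize import least_squares
t=manip.capture('top');s=manip.capture('scene')
Lt=[[-.114,.025,.05],[-.114,-.025,.05],[.114,-.025,.05]]
ot=np.array([[232,402],[291,441],[483,150]])/4+[189.6,129.6]
Ls=[[-.114,.025,0],[-.114,-.025,0],[-.114,-.025,.05]]
os=np.array([[308,389],[380,373],[380,326]])/4+[189.6,159.6]
f=lambda q:np.r_[proj(t,cad(q,Lt))-ot,proj(s,cad(q,Ls))-os].ravel()
r=least_squares(f,[.45,0,-.5]);print(r.x,np.degrees(r.x[2]),r.fun.round(1))
q=r.x;P=cad(q,[[-.135,0,.056],[-.11,0,.054],[.11,0,.054]]);print(P)
S=manip.read_state();Rm=R.from_rotvec(S['tcp_rot']).as_matrix();print(Rm.round(3))
print('shift tool cm',Rm.T@(P[0]-S['position'])*100)
E
```

```text
[ 0.55956667 -0.03662837 -0.59124243] -33.875695981856765 [-0.9 -0.1  0.7  0.7  0.4 -0.5 -0.4  0.2 -0.1  0.   0.2 -0. ]
[[ 0.44748308  0.03861968  0.056     ]
 [ 0.4682393   0.02468486  0.054     ]
 [ 0.65089404 -0.0979416   0.054     ]]
[[ 0.907  0.421 -0.   ]
 [ 0.421 -0.907 -0.   ]
 [-0.    -0.    -1.   ]]
shift tool cm [ 42.21317137 -34.65175187  17.5296186 ]
```

Emit:
carry_out --deltas '[[0, [0, 0, 0], [0, 0, -6.24]], [0, [0, 0, 0], [0, 0, -6.24]], [0, [0, 0, 0], [0, 0, -6.24]], [0, [0, 0, 0], [0, 0, -6.24]], [0, [0, 0, 0], [0, 0, -6.24]], [0, [3.0, -0.5, 0], [0, 0, 0]], [0, [3.0, -0.5, 0], [0, 0, 0]], [0, [3.0, -0.5, 0], [0, 0, 0]], [0, [3.0, -0.5, 0], [0, 0, 0]], [0, [3.0, -0.5, 0], [0, 0, 0]], [0, [3.0, -0.5, 0], [0, 0, 0]], [0, [3.0, -0.5, 0], [0, 0, 0]], [0, [3.0, -0.5, 0], [0, 0, 0]], [0, [3.0, -0.5, 0], [0, 0, 0]], [0, [3.0, -0.5, 0], [0, 0, 0]], [0, [3.0, -0.5, 0], [0, 0, 0]], [0, [3.0, -0.5, 0], [0, 0, 0]], [0, [3.0, -0.5, 0], [0, 0, 0]], [0, [3.0, -0.5, 0], [0, 0, 0]], [0, [3.0, -0.5, 0], [0, 0, 0]]]'

```text
t: 2.77
position: [0.3996, -0.0366, 0.2315]
tcp_rot: [2.772, 1.478, 0.001]
ft_force: [1.1, -0.6, -0.1]
width: -0.002
grip_force: 0.0
```

```bash
cat >> h.py <<'E'
Q=np.array([.55957,-.03663,-.59124])
def rep(goal):
    from station import manip
    S=manip.read_state();Rm=R.from_rotvec(S['tcp_rot']).as_matrix()
    print(S['t'],S['position'],S['ft_force'].round(2) if hasattr(S['ft_force'],'round') else S['ft_force'],S['width'])
    print('y angle',np.degrees(np.arctan2(Rm[1,1],Rm[0,1])),'z',Rm[:,2].round(4))
    print('shift',(Rm.T@(cad(Q,[goal])[0]-S['position'])*100).round(2),'joints',np.round(S['joint_pos'],2))
E
python3 - <<'E'
from h import *
from station import manip
import cv2
rep([-.135,0,.056])
p=manip.capture('wrist');im=p['color'][...,::-1].copy()
print(p['mtx'],np.round(p['view'],3))
L=[[-.114,.025,.05],[-.114,-.025,.05],[-.114,.025,0],[-.114,-.025,0],[.114,-.025,.05],[.114,.025,.05]]
for u in proj(p,cad(Q,L),True): cv2.circle(im,(int(u[0]),int(u[1])),2,(0,0,255),-1)
cv2.imwrite('pics/w1.png',im)
E
```

```text
2.7667 [ 0.3996066  -0.03655495  0.23148213] [ 1.1  -0.55 -0.15] -0.0022085799545466336
y angle -33.885564723503805 z [ 5.e-04 -1.e-04 -1.e+00]
shift [ 8.91 -0.22 17.55] joints [-0.09  0.01 -0.26  1.3  -0.    2.07]
[[325.1922621    0.         280.64246417]
 [  0.         325.1922621  215.74195734]
 [  0.           0.           1.        ]] [[ 0.83  -0.558  0.    -0.352]
 [ 0.538  0.8   -0.264 -0.151]
 [ 0.147  0.219  0.965 -0.429]
 [ 0.     0.     0.     1.   ]]
```

View pics/w1.png

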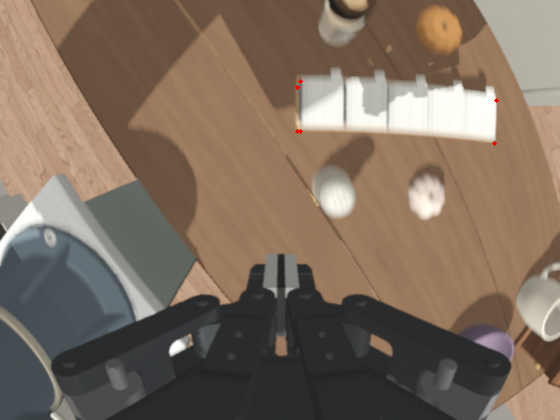

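The wrist view shows the row at (300–497, 75–143). My projected corners land on it within about 5 px, or 3 mm, so I'll go to the start point.

Emit:
carry_out --deltas '[[0, [2.2, 0, 0], [0, 0, 0]], [0, [2.2, 0, 0], [0, 0, 0]], [0, [2.2, 0, 0], [0, 0, 0]], [0, [2.3, -0.2, 0], [0, 0, 0]], [0, [0, 0, 3], [0, 0, 0]], [0, [0, 0, 3], [0, 0, 0]], [0, [0, 0, 3], [0, 0, 0]], [0, [0, 0, 3], [0, 0, 0]], [0, [0, 0, 2], [0, 0, 0]], [0, [0, 0, 1], [0, 0, 0]], [0, [0, 0, 0], [0, 0, 0]], [0, [0, 0, 0], [0, 0, 0]]]'

```text
t: 3.82
position: [0.447, 0.0369, 0.0814]
tcp_rot: [-2.772, -1.477, 0.001]
ft_force: [1.1, 0.1, 0.1]
width: -0.002
grip_force: 0.0
```

Run:
```python
from h import *
from station import manip
import cv2
rep([-.135,0,.056])
p=manip.capture('wrist');im=p['color'][...,::-1].copy()
L=[[-.114,.025,.05],[-.114,-.025,.05],[-.114,0,.05],[.114,-.025,.05],[.114,.025,.05],[.114,-.025,.0]]
for u in proj(p,cad(Q,L),True): cv2.circle(im,(int(u[0]),int(u[1])),2,(0,0,255),-1)
S=manip.read_state();print(proj(p,[S['position']],True))
cv2.imwrite('pics/w2.png',im)
s=manip.capture('scene')['color'][...,::-1][150:270,180:340]
cv2.imwrite('pics/s2.png',cv2.resize(s,None,fx=4,fy=4,interpolation=2))
```

```text
3.8167 [0.44703523 0.03685965 0.08136701] [1.12 0.09 0.08] -0.0019100115397707872
y angle -33.8868431507062 z [-7.e-04 -1.e-04 -1.e+00]
shift [ 0.17 -0.06  2.54] joints [ 0.08  0.2  -0.45  0.93 -0.    2.24]
[[282.3953222  270.89151846]]
```

View pics/w2.png

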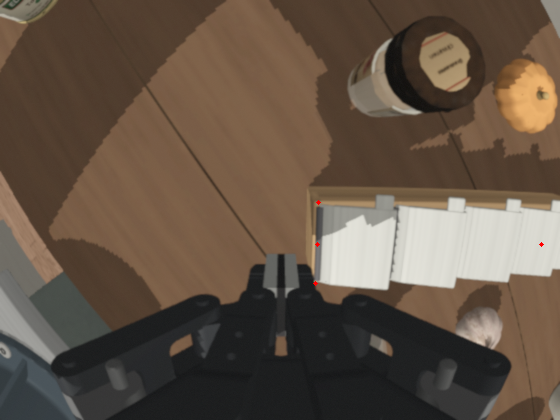

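View pics/s2.png

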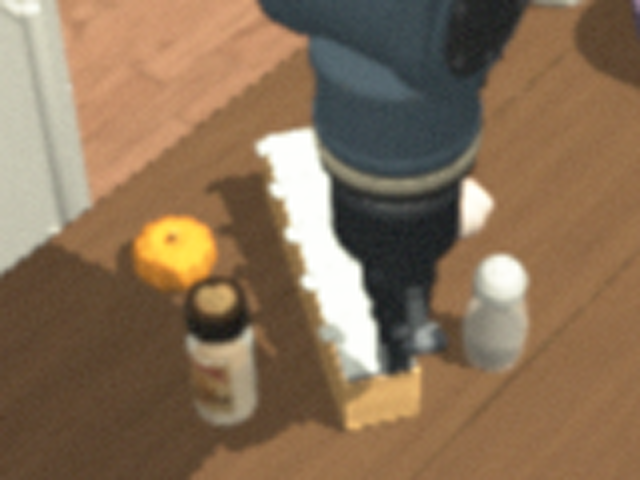

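The wrist picture shows the hinge end at (318, 205–285), within 2 px of the prediction. Lid 1 rises away from it to (390, 290), so I can descend in front of the row.

Emit:
carry_out --deltas '[[0, [0.1, -0.1, 0.8], [0, 0, 0]], [0, [0.07, 0, 0.8], [0, 0, 0]], [0, [0, 0, 0.6], [0, 0, 0]], [0, [0, 0, 0.34], [0, 0, 0]], [0, [0, 0, 0], [0, 0, 0]], [0, [0, 0, 0], [0, 0, 0]]]'

```text
t: 4.42
position: [0.4471, 0.0389, 0.0557]
tcp_rot: [-2.772, -1.478, 0.001]
ft_force: [1.1, 0.4, 0.3]
width: -0.003
grip_force: 0.0
```

```bash
python3 -c "
from h import *
rep([-.135,0,.056])"
```

```text
4.4167 [0.44712947 0.03887173 0.05570661] [1.13 0.45 0.29] -0.0030327661779232873
y angle -33.885401074447074 z [-6.e-04 -0.e+00 -1.e+00]
shift [-0.    0.04 -0.03] joints [ 0.09  0.22 -0.49  0.86  0.    2.25]
```

Emit:
carry_out --deltas '[[0, [0, 0.4, 0], [0, 0, 0]], [0, [0, 0.4, 0], [0, 0, 0]], [0, [0, 0.4, 0], [0, 0, 0]], [0, [0, 0.4, 0], [0, 0, 0]], [0, [0, 0.4, 0], [0, 0, 0]], [0, [0, 0.4, 0], [0, 0, 0]], [0, [0, 0.4, 0], [0, 0, 0]], [0, [0, 0.4, 0], [0, 0, 0]], [0, [0, 0.4, 0], [0, 0, 0]], [0, [0, 0.4, 0], [0, 0, 0]], [0, [0, 0.4, 0], [0, 0, 0]], [0, [0, 0.4, 0], [0, 0, 0]], [0, [0, 0.4, 0], [0, 0, 0]], [0, [0, 0.4, 0], [0, 0, 0]]]'

```text
t: 5.58
position: [0.4942, 0.0074, 0.0559]
tcp_rot: [2.772, 1.478, 0.0]
ft_force: [0.1, -0.7, 0.4]
width: 0.002
grip_force: 0.1
```

Run:
```python
from h import *
from station import manip
import cv2
rep([-.08,0,.056])
p=manip.capture('wrist');im=p['color'][...,::-1].copy()
L=[[-.114,.025,.05],[-.114,-.025,.05]]
for u in proj(p,cad(Q,L),True): cv2.circle(im,(int(u[0]),int(u[1])),2,(0,0,255),-1)
cv2.imwrite('pics/w3.png',im)
```

```text
5.5833 [0.49418022 0.00743375 0.0559002 ] [ 0.11 -0.65  0.35] 0.0021173623517840487
y angle -33.88677297736168 z [ 1.e-04 -0.e+00 -1.e+00]
shift [-0.01 -0.11 -0.01] joints [ 0.02  0.31 -0.37  0.89 -0.    2.18]
```

View pics/w3.png

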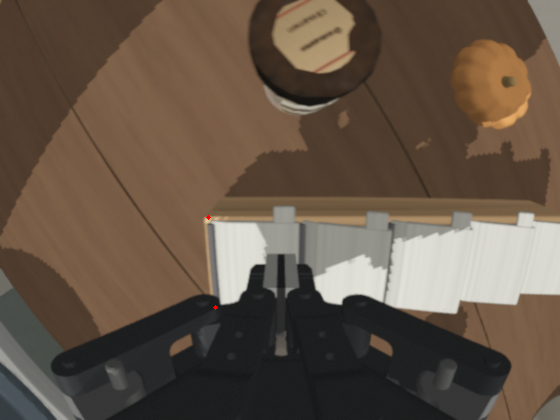

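Lid 1 now lies down at image (215–295, 220–310). The caddy corner is still on its predicted spot at (208, 218), and the force is about 1 N. Continuing the pass.

Emit:
carry_out --deltas '[[0, [0, 0.4, 0], [0, 0, 0]], [0, [0, 0.4, 0], [0, 0, 0]], [0, [0, 0.4, 0], [0, 0, 0]], [0, [0, 0.4, 0], [0, 0, 0]], [0, [0, 0.4, 0], [0, 0, 0]], [0, [0, 0.4, 0], [0, 0, 0]], [0, [0, 0.4, 0], [0, 0, 0]], [0, [0, 0.4, 0], [0, 0, 0]], [0, [0, 0.4, 0], [0, 0, 0]], [0, [0, 0.4, 0], [0, 0, 0]], [0, [0, 0.4, 0], [0, 0, 0]], [0, [0, 0.4, 0], [0, 0, 0]], [0, [0, 0.4, 0], [0, 0, 0]], [0, [0, 0.4, 0], [0, 0, 0]], [0, [0, 0.4, 0], [0, 0, 0]], [0, [0, 0.4, 0], [0, 0, 0]], [0, [0, 0.4, 0], [0, 0, 0]], [0, [0, 0.4, 0], [0, 0, 0]], [0, [0, 0.4, 0], [0, 0, 0]], [0, [0, 0.4, 0], [0, 0, 0]]]'

```text
t: 7.3
position: [0.5606, -0.0372, 0.0559]
tcp_rot: [-2.772, -1.478, 0.0]
ft_force: [-0.6, 0.3, 0.0]
width: -0.002
grip_force: 0.1
```

```bash
python3 -c "
from h import *
rep([.125,0,.0558])"
```

```text
7.3 [ 0.56056228 -0.03717114  0.05589765] [-0.59  0.33  0.01] -0.0023763704368189964
y angle -33.88905036381479 z [-0. -0. -1.]
shift [-1.000e-02  1.239e+01  1.000e-02] joints [-0.07  0.43 -0.19  0.95 -0.    2.1 ]
```

Emit:
carry_out --deltas '[[0, [0, 0.4, 0], [0, 0, 0]], [0, [0, 0.4, 0], [0, 0, 0]], [0, [0, 0.4, 0], [0, 0, 0]], [0, [0, 0.4, 0], [0, 0, 0]], [0, [0, 0.4, 0], [0, 0, 0]], [0, [0, 0.4, 0], [0, 0, 0]], [0, [0, 0.4, 0], [0, 0, 0]], [0, [0, 0.4, 0], [0, 0, 0]], [0, [0, 0.4, 0], [0, 0, 0]], [0, [0, 0.4, 0], [0, 0, 0]], [0, [0, 0.4, 0], [0, 0, 0]], [0, [0, 0.4, 0], [0, 0, 0]], [0, [0, 0.4, 0], [0, 0, 0]], [0, [0, 0.4, 0], [0, 0, 0]], [0, [0, 0.4, 0], [0, 0, 0]], [0, [0, 0.4, 0], [0, 0, 0]], [0, [0, 0.4, 0], [0, 0, 0]], [0, [0, 0.4, 0], [0, 0, 0]], [0, [0, 0.4, 0], [0, 0, 0]], [0, [0, 0.4, 0], [0, 0, 0]]]'

```text
t: 8.97
position: [0.627, -0.0818, 0.0559]
tcp_rot: [2.772, 1.478, -0.0]
ft_force: [0.4, -0.0, -0.5]
width: -0.006
grip_force: 0.1
```

Emit:
carry_out --deltas '[[0, [0, 0.4, 0], [0, 0, 0]], [0, [0, 0.4, 0], [0, 0, 0]], [0, [0, 0.4, 0], [0, 0, 0]], [0, [0, 0.4, 0], [0, 0, 0]], [0, [0, 0.4, 0], [0, 0, 0]], [0, [0, 0.4, 0], [0, 0, 0]], [0, [0, 0.4, 0], [0, 0, 0]], [0, [0, 0.4, 0], [0, 0, 0]], [0, [0, 0.4, 0], [0, 0, 0]], [0, [0, 0.4, 0], [0, 0, 0]], [0, [0, 0.4, 0], [0, 0, 0]], [0, [0, 0.2, 0], [0, 0, 0]], [0, [0, 0, 0], [0, 0, 0]]]'

```text
t: 10.05
position: [0.6651, -0.1075, 0.0558]
tcp_rot: [2.773, 1.477, 0.0]
ft_force: [-0.3, 0.4, 0.1]
width: 0.002
grip_force: 0.0
```

Run:
```python
from h import *
from station import manip
import cv2
rep([.125,0,.0558])
p=manip.capture('wrist');im=p['color'][...,::-1].copy()
L=[[-.114,.025,.05],[-.114,-.025,.05],[.114,.025,.05]]
for u in proj(p,cad(Q,L),True): cv2.circle(im,(int(u[0]),int(u[1])),2,(0,0,255),-1)
cv2.imwrite('pics/w4.png',im)
```

```text
10.05 [ 0.66514977 -0.10749737  0.05580086] [-0.3   0.43  0.08] 0.0023973103224941093
y angle -33.90116481612626 z [ 1.e-04 -0.e+00 -1.e+00]
shift [-0.   -0.22  0.  ] joints [-0.16  0.65  0.18  1.1  -0.    2.  ]
```

View pics/w4.png

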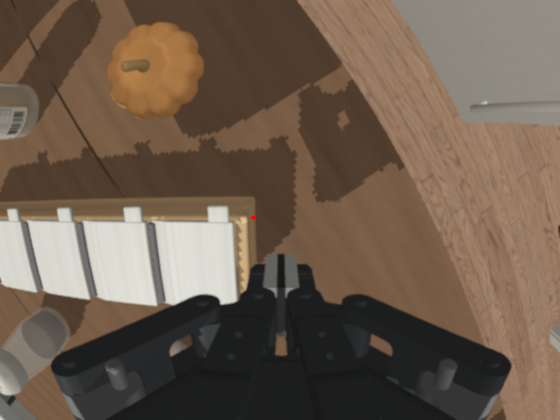

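The lids in view (0–235, 220–300) lie in one plane, and the finger has passed the end of the row. I'll lift straight up and check.

Emit:
carry_out --deltas '[[0, [0, 0, -1], [0, 0, 0]], [0, [0, 0, -2], [0, 0, 0]], [0, [0, 0, -3], [0, 0, 0]], [0, [0, 0, -3], [0, 0, 0]], [0, [0, 0, -3], [0, 0, 0]], [0, [0, 0, -2], [0, 0, 0]], [0, [-3, 0, 0], [0, 0, 0]], [0, [-3, 0, 0], [0, 0, 0]], [0, [-3, 0, 0], [0, 0, 0]], [0, [-3, 0, 0], [0, 0, 0]], [0, [-3, 0, 0], [0, 0, 0]], [0, [0, 0, 0], [0, 0, 0]]]'

```text
t: 11.1
position: [0.5785, -0.2355, 0.1972]
tcp_rot: [2.774, 1.472, -0.001]
ft_force: [-0.5, -0.4, 0.2]
width: 0.003
grip_force: 0.0
```

Run:
```python
from h import *
from station import manip
import cv2
rep([.125,0,.0558])
ims=[]
for n,(r,c) in dict(scene=(150,180),wrist=(0,0)).items():
    p=manip.capture(n);im=p['color'][...,::-1].copy()
    if n=='scene': im=cv2.resize(im[150:260,180:320],(560,440),interpolation=2)[:300]
    else: im=im[:300]
    ims.append(im)
cv2.imwrite('pics/f.png',np.vstack(ims))
```

```text
11.1 [ 0.57853208 -0.23548018  0.19719517] [-0.51 -0.44  0.18] 0.0025488244894262173
y angle -34.08998010773831 z [ 1.0e-04 -1.4e-03 -1.0e+00]
shift [15.47 -0.23 14.12] joints [-0.39  0.48  0.26  1.35 -0.    1.78]
```

View pics/f.png

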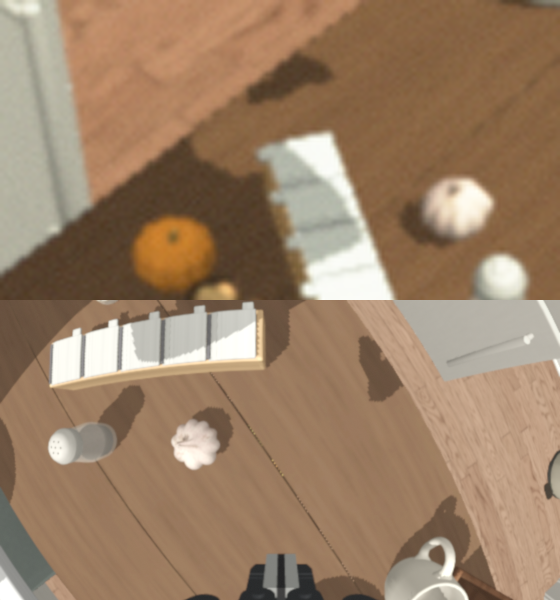

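All five lids lie flat in a straight row at wrist (52–262, 305–385), nothing has been displaced, and the finger is clear.

```bash
python3 -c "
from station import manip
print(manip.close_job())"
```

```text
the job is handed in; nothing more can be done
None
```

I closed all five lids in one continuous light pass from row_start to row_end, and in the last pictures they look flat, the caddy and everything I could see around it had not moved, and the job is handed in.

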